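# Engage the test jig and start the test

## Task

The connector on the test jig is ready to be tested. With the fingers, push the jig's upright lever towards the connector, past its first click and on to the second stop at the end of its travel, so that it stays there; push it from behind and do not take it between the fingers. Only then press the start button on the separate box fully down and let it go, leaving the connector in its nest and the other things on the bench where they stand.

Things in the scene. Friction and masses are not known exactly. Their poses are not given: they have to be found in the camera images.
- jig: Fixed test jig: grey box with an aluminium deck, 124 (its x) by 230 (its y) by 50 mm high. Origin at the centre of its underside, on the bench; z up. The lever slides along the jig's +y axis, towards the connector, which stands in a white three-walled nest at the +y end. Behind the lever (its -y side) the deck is free but for two 8 mm high rails at x = -28 and +28 mm and an 8 mm high cross bar at y = -106 mm. The jig turns up to 0.45 rad either way.
- lever_grip (a point): Centre of the lever's black grip: an upright cylinder 22 mm in diameter and 36 mm tall, from 90 to 126 mm above the bench; this point is at 108 mm. Under it a 12 mm steel stem (from 62 mm up) stands on a sliding aluminium carriage, 46 by 50 mm, top 62 mm above the bench, whose rear edge is 25 mm behind the stem's axis. At the start this point is at about x = 0, y = -55 mm in the jig's frame; at the second stop at x = 0, y = +5 mm.
- lever (a joint): Travel of the lever along the jig's +y axis, in m. It starts at rest at 0; a spring detent holds it at 0, at the first click (0.030) and at the second, last stop (0.060, a hard stop). Pushing it out of a detent takes about 10 N; once past about 0.048 the spring draws it on to the last stop.
- start_top (a point): Centre of the top face of the start button: black, round, 32 mm in diameter, with its axis upright, on a fixed grey box 80 by 90 by 42 mm high that stands by itself to the left or right of the jig. The button's top is 64 mm above the bench.
- start (a joint): How far the start button is pressed down, in m: 0 released, 0.006 fully down (about 5 N); it springs back.
- module_center (a point): Middle of the connector under test: loose, 60 g, 26 by 30 mm and 48 mm tall, blue foot and black top, upright in the jig's nest (its foot on the deck, 50 mm above the bench); this point is 24 mm above its foot.
- rack: Bystander: plywood rack with eight small connectors, 80 by 100 mm, 52 mm tall, loose on the bench, on the other side of the jig from the start button. Origin at the centre of its underside.
- spool: Bystander: upright spool of solder wire, 54 mm in diameter, 56 mm tall, loose. Origin at the centre of its underside.
- bottle: Bystander: clear bottle, 40 mm in diameter, 120 mm tall, loose. Origin at the centre of its underside.
- spare: Bystander: spare connector like the one under test, 26 by 30 by 48 mm tall, loose on the bench. Origin at the centre of its underside.
Mind the look-alikes: they are no part of the job. Leave any turquoise or yellow look-alike of the part that bears start_top alone.

How it is judged (in metres and radians):
On the way, in this order (a step that is already met when the one before it is completed fails the run):
1. the lever is at its second stop (value of joint lever above 0.057 m), for 0.2 s.
2. the start button is fully down (value of joint start above 0.0045 m), for 0.05 s.
3. the start button is let go (value of joint start below 0.0015 m), for 0.1 s.
At the end, for the whole second after the job is handed in: Lever at its second stop (beyond 57 of 60 mm); start button pressed after that (beyond 4.5 of 6 mm) and up again (below 1.5 mm); connector under test upright within 6 mm of its place; rack, spool, bottle and spare connector upright within 25 mm of their places (value of joint lever above 0.057 m and value of joint start below 0.0015 m and distance of module_center from where it was at the start of the episode below 0.006 m and angle between module_center's own z axis and vertical below 0.15 rad and linear speed of rack below 0.02 m/s and distance of each of rack, spool, bottle, spare from where it was at the start of the episode below 0.025 m and angle between each of rack, spool, bottle, spare's own z axis and vertical below 0.2 rad); the robot touches nothing.
It fails at once if the start button is pressed while the lever is not at its second stop (value of joint start above 0.003 m and value of joint lever below 0.055 m).
It fails at once if the lever is taken between the fingers (horizontal distance between the grasp point and lever_grip below 0.01 m and z of the grasp point in the frame of lever_grip below 0.026 m).
It fails at once if the connector under test is lifted or shifted out of its nest (distance of module_center from where it was at the start of the episode above 0.01 m).
It fails at once if a bystander is lifted, carried or knocked (distance of any of rack, spool, bottle, spare from where it was at the start of the episode above 0.03 m).
It also fails if it takes over 43 s, if anything falls off the work surface, if the arm or the gripper's body presses on something with over 40 N, if the wrist force passes 120 N, or if a joint passes its speed limit or range.

## Robot

A 6-joint arm with a two-finger parallel gripper is mounted at the origin on the work surface. World frame = base frame: x ahead of the robot, y to its left, z up, the work surface at z = 0. Lengths are in m, angles in degrees, forces in N, time in s.
With the tool pointing down it reaches from about 0.325 to 0.75 m from the base axis. Payload 7.6 kg.
Tool frame: the origin (TCP) lies on the centre line of the jaws, within the pads' length; the fingertips stand 19 mm ahead of it and the grasp point (between the pads) is the TCP; z points along the fingers, y is the line along which they close (so a half turn about z gives the same grasp; the last joint's range is limited). The gripper opens to 85 mm and grips with 20 to 120 N. Pads are 22 mm wide; open, the fingers measure 114 mm over their backs; the gripper's body (76 mm by 85 mm) begins 54 mm behind the grasp point. The pads swing forward as they close: fully open they stand 13 mm farther back than shut.
Start: joints at [-69.46, 2.991, 80.254, -0, 96.75, -4.028], TCP at [0.218, -0.477, 0.25] pointing down, gripper open.
Joint ranges: [-166.34, 166.34], [-52.06, 124.39], [6.96, 135.62], [-60.46, 240.46], [14.63, 156.25], [-167.68, 167.68]. Speed limits (degrees/s): [147.25, 147.25, 172.46, 180, 180, 180].

## Interface

Orientations are given as [roll, pitch, yaw] about the fixed x, y, z axes, in that order (R = Rz(yaw) Ry(pitch) Rx(roll)).
In Python, from station import sensors, imaging, finish_job, spotter gives the robot as it stands.
- The arm moves only by the shell command python3 -m pendant 'ROWS' [OPENING]. ROWS is JSON, a list of rows, each a list of 2 entries, a list of its own where there are three numbers: the shift along the tool's x, y, z as a fraction of full scale, then the turn about the tool's z as a fraction of full scale. A call has 1 to 8 rows; each row is the pose to reach, as a shift and turn from the pose commanded when the call began, along the tool's axes at that moment; what a row does not reach only later rows make up. Full scale, the value 1, is 150 mm for a shift and pi/2 rad for a turn. A row lasts 1/8 s, in which the tool goes at most 62.5 mm and 10.7 degrees, less where a joint would pass 70% of its speed; a pose out of reach is approached as far as the arm can. A call with a number of a shift or a turn outside -1 to 1 is refused whole. A call with a gripper value outside its range is refused whole. OPENING is the finger opening in mm, from 0 to 85.4, set as the call begins (- or left out, the last holds). The fingers move at their own pace and stop on an object; the grip force is fixed at half the most. Time passes only in rows, so rows that repeat a pose let the fingers close. It gives the time, the measured TCP pose, the force, the opening and the grip force at its end, in the units of the state.
- sensors.observe(): the state, without advancing time (a new reading comes with each control period).
- imaging.get_image(name): name is "scene" or "top"; returns the picture (384x512x3 uint8, blue, green, red); there is no depth.
- imaging.camera_info(name): a dict with "K" (3x3 intrinsics, pixels), "k1" (the pictures are not rectified: a ray, as slopes to the right and down, at radius r is drawn at 1 + k1 r^2 times it, then the intrinsics apply), "R" (3x3) and "t" (3): a world point X has camera coordinates R X + t. Camera axes: x right, y down, z forward; pixel columns grow to the right and rows downward; lengths in m; the calibration is good to about 2 mm. A picture is of the moment at which its call begins. camera_info takes no time and is no camera call.
- finish_job(): hands the job in; it is judged then, once.
Trained networks look in the newest picture that a camera, given by its name, has taken for a name from the list of things; names that differ only in an ending like _2 or _b are one class to them, and where a whole thing is asked for, a point or a joint stands for the part that bears it (a point fixed in the world has none). Each returns a list of dicts, best first, with "confidence" (0 to 1); they miss things now and then, are a little off and sometimes report something else, mostly with a low value. They report only what shows in the picture. A call takes as long as a camera call. They do not tell look-alikes from the thing itself.
- spotter.find_in(camera, thing): "at" ([column, row] in pixels, amid what is visible of it).
- spotter.outline_of(camera, thing): "region" (384x512 bool, what is visible of it) and "at" ([column, row] in pixels, amid what is visible of it).
- spotter.landmark_of(camera, thing): "at" ([column, row] in pixels: a listed point, or the origin of a listed thing).
The state is a dict: "time_s": time; "joint_positions": joint angles; "dq": joint speeds; "joint_efforts": joint torques, N m; "position": TCP position; "ee_rot": TCP orientation; "contact_force": force on the tool from outside, world axes, zero at the start; "torque": the same for the moment, N m; "width": finger opening in m; "grasp_force": force on a finger pad.
Only numpy, scipy, OpenCV 4.12 (cv2) and the standard library are available. Lean on these libraries where they do the work, as an engineer would, in place of code of your own. Each camera call takes 0.05 s, during which the arm holds its last target. There are 200 camera calls.

## Working session

There is one attempt and no reset: what is moved stays moved. The work goes in short steps, Python scripts to look and compute and a shell command to move; the robot and the scene stay as the last step left them, time stands still between calls to the robot, and variables do not carry over. Pictures are saved under pics/ and viewed, at most 10 in all, crops included, and the job is handed in when it is done.

```bash
mkdir -p pics; cat > h.py <<'E'
import numpy as np, cv2
from station import sensors, imaging, finish_job, spotter
def ray(cam,px):
    c=imaging.camera_info(cam);K=np.array(c["K"]);R=np.array(c["R"]);t=np.array(c["t"])
    d=np.linalg.solve(K,[px[0],px[1],1.])[:2];u=d.copy()
    for _ in range(20):u=d/(1+c["k1"]*(u@u))
    return -R.T@t, R.T@np.array([u[0],u[1],1.])
def atz(cam,px,z):
    o,d=ray(cam,px);return o+d*(z-o[2])/d[2]
def proj(cam,X):
    c=imaging.camera_info(cam);p=np.array(c["R"])@X+np.array(c["t"]);u=p[:2]/p[2];u=u*(1+c["k1"]*(u@u))
    return (np.array(c["K"])@[u[0],u[1],1])[:2]
E
python3 - <<'E'
from h import *
a=imaging.get_image("scene");b=imaging.get_image("top")
cv2.imwrite("pics/s.png",a);cv2.imwrite("pics/t.png",b)
np.set_printoptions(precision=4,suppress=True)
print(sensors.observe())
Z=dict(jig=0,lever_grip=.108,start_top=.064,module_center=.074,rack=0,spool=0,bottle=0,spare=0)
for n,z in Z.items():
    for cam in("top","scene"):
        for r in spotter.landmark_of(cam,n)[:3]:print(n,cam,np.array(r["at"]).round(1),round(r["confidence"],2),atz(cam,r["at"],z))
E
```

```text
{'time_s': 0.1, 'joint_positions': array([-69.4591,   3.0225,  80.3062,   0.0016,  96.7506,  -4.0277]), 'dq': array([ 0.042 ,  0.0049, -0.1383, -0.0236,  0.0746, -0.1047]), 'joint_efforts': array([  0.0016, -38.2581, -36.0986,  -0.    ,   0.0048,  -0.    ]), 'position': array([ 0.2182, -0.4772,  0.2496]), 'ee_rot': array([-179.921 ,   -0.0072,   24.5688]), 'contact_force': array([ 0.3072, -0.7077, -0.0192]), 'torque': array([ 0.0044, -0.0017, -0.0307]), 'grasp_force': 0.0, 'width': 0.08555706065960292}
jig top [241.9 205.3] 0.96 [ 0.5502 -0.0519  0.    ]
jig scene [255.6 186.6] 0.56 [ 0.5607 -0.054   0.    ]
lever_grip top [261.9 201.2] 0.77 [ 0.5517 -0.1159  0.108 ]
lever_grip scene [242.4 177.3] 0.71 [ 0.5519 -0.1109  0.108 ]
start_top top [423.5 252.1] 0.67 [ 0.3933 -0.6217  0.064 ]
start_top top [265.  256.2] 0.63 [ 0.3842 -0.1251  0.064 ]
start_top top [270.4 137.6] 0.61 [ 0.764  -0.1464  0.064 ]
start_top scene [148.5 251. ] 0.59 [ 0.5243 -0.5121  0.064 ]
start_top scene [278.  227.1] 0.45 [ 0.7614 -0.1481  0.064 ]
start_top scene [ 99.2 251.6] 0.44 [ 0.4103 -0.6325  0.064 ]
module_center scene [270.5 161.5] 0.62 [0.5554 0.0303 0.074 ]
rack top [141.1 224.8] 0.81 [0.4875 0.2806 0.    ]
rack top [320.2 215.7] 0.48 [ 0.5141 -0.3113  0.    ]
rack scene [303.3 129.6] 0.78 [0.4962 0.2986 0.    ]
rack scene [272.3 164.6] 0.43 [0.5327 0.0678 0.    ]
spool top [201.4 140.9] 0.8 [0.7706 0.0854 0.    ]
spool top [260.8 202.8] 0.22 [ 0.5582 -0.1147  0.    ]
spool scene [320.4 197.6] 0.76 [0.7677 0.0825 0.    ]
bottle top [104.2 175.7] 0.46 [0.6524 0.4099 0.    ]
bottle scene [351.1 136.4] 0.62 [0.6645 0.4137 0.    ]
bottle scene [256.2 190.8] 0.49 [ 0.5759 -0.066   0.    ]
spare top [350.7 184.2] 0.54 [ 0.6191 -0.4168  0.    ]
spare scene [189.5 258.9] 0.47 [ 0.6122 -0.4227  0.    ]
spare scene [348.3 134.1] 0.39 [0.6482 0.4157 0.    ]
spare scene [321.4 197.9] 0.33 [0.7712 0.0841 0.    ]
```

View pics/s.png

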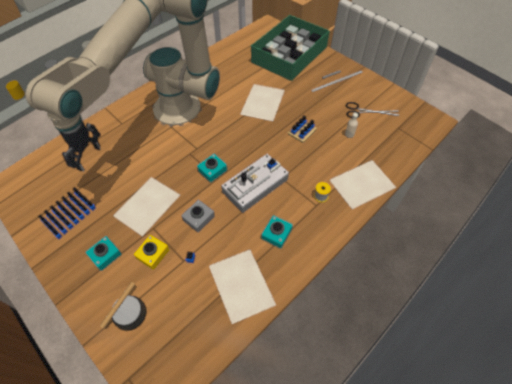

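View pics/t.png

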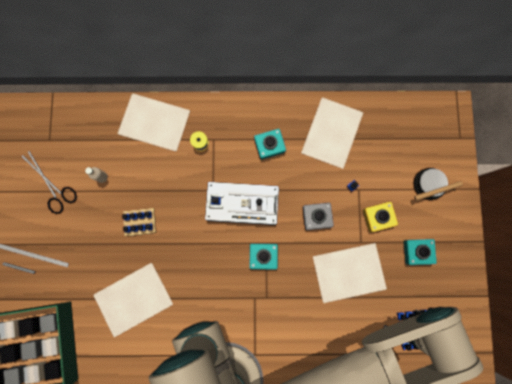

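Scene picture: the jig is at about (255,182), the grey start box at (198,213), and turquoise or yellow look-alikes stand around it. Top picture: the jig is at (242,204) with its connector at the left end (215,201). The grey box is at (318,216), spare (352,185), spool (199,141).

```bash
python3 - <<'E'
from h import *
np.set_printoptions(precision=4,suppress=True)
b=cv2.imread("pics/t.png");a=cv2.imread("pics/s.png")
r=spotter.outline_of("top","jig")[0];m=r["region"].astype(np.uint8)
ys,xs=np.nonzero(m)
P=np.array([atz("top",p,.05)[:2] for p in zip(xs,ys)],np.float32)
rect=cv2.minAreaRect(P*1000);print(rect, cv2.boxPoints(rect))
for q in spotter.outline_of("top","start_top"):
    print(q["confidence"],q["at"])
for cam,px in(("top",(318.5,215.5)),("scene",(197.5,211))):print(cam,atz(cam,px,.064))
A=cv2.resize(b[170:250,195:345],None,fx=5,fy=5,interpolation=cv2.INTER_CUBIC)
B=cv2.resize(a[145:235,175:300],None,fx=6,fy=6,interpolation=cv2.INTER_CUBIC)
cv2.imwrite("pics/ct.png",A);cv2.imwrite("pics/cs.png",B)
E
```

```text
((553.825927734375, -51.166351318359375), (228.09393310546875, 125.36213684082031), 86.28605651855469) [[ 483.8891 -160.9136]
 [ 608.988  -169.034 ]
 [ 623.7628   58.5809]
 [ 498.6639   66.7013]]
0.57 [267.7, 140.2]
0.52 [423.1, 250.7]
0.42 [380.5, 214.5]
0.4 [263.3, 256.1]
top [ 0.51   -0.2956  0.064 ]
scene [ 0.5216 -0.2995  0.064 ]
```

View pics/ct.png

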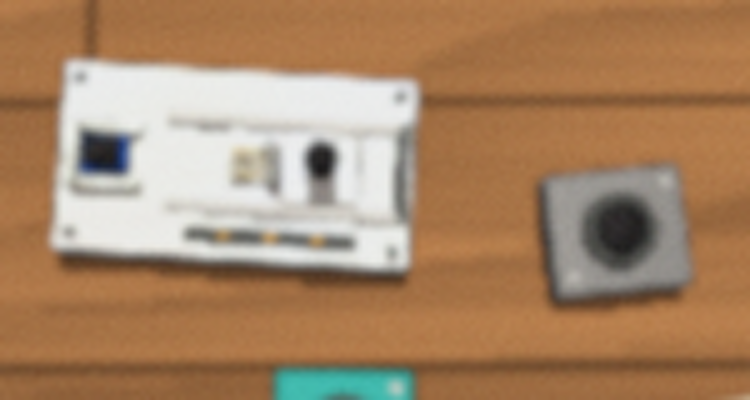

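View pics/cs.png

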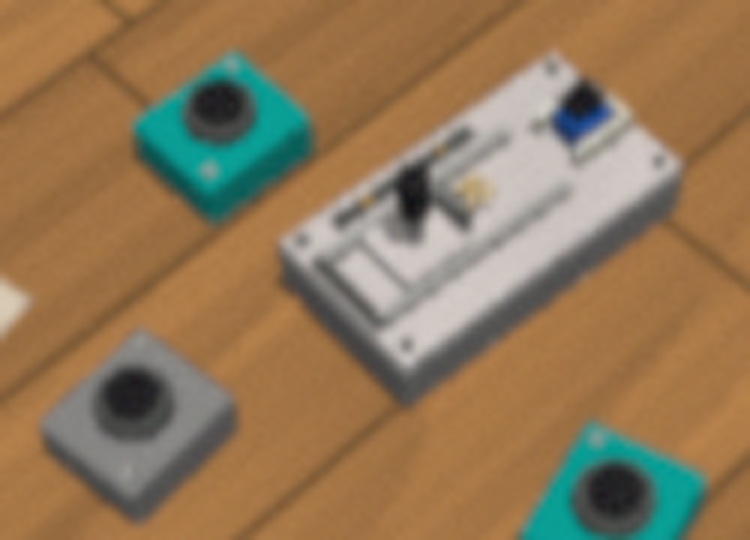

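Top crop: the grip top is at (321,155), which is full-frame (259,201). The button is at (621,229), or (319.2,215.8). In the scene crop the button is at (132,397), or (197,211). The jig yaw is about -3.7° with its centre near (0.553,-0.052). I'll close the fingers and turn the tool so its x axis lies along the jig's +y.

```bash
cat >> h.py <<'E'
from scipy.spatial.transform import Rotation as Ro
np.set_printoptions(precision=4,suppress=True)
def go(T):
    s=sensors.observe();R=Ro.from_euler('xyz',s["ee_rot"],degrees=True).as_matrix()
    print("frac",R.T@(np.array(T)-s["position"])/.15, s["position"],s["ee_rot"],s["contact_force"],s["time_s"])
E
python3 -m pendant '[[[1,-0.35,0],-0.685],[[1,-0.35,0],-0.685],[[1,-0.35,0],-0.685],[[1,-0.35,0],-0.685],[[1,-0.35,0],-0.685],[[1,-0.35,0],-0.685],[[1,-0.35,0],-0.685],[[1,-0.35,0],-0.685]]' 0
python3 -c "
from h import *
go([.549,-.155,.25]);print(atz('top',(319.2,215.8),.064),atz('scene',(197,211.2),.064))"
```

```text
time_s: 2.0
position: [0.3329, -0.3674, 0.2503]
ee_rot: [180.0, 0.0, 86.1]
contact_force: [0.8, 0.5, 0.2]
width: 0.0004
grasp_force: 0.0
frac [1.5115 1.3401 0.0021] [ 0.3329 -0.3674  0.2503] [179.9966   0.0057  86.0613] [0.802  0.5197 0.1535] 2.0
[ 0.5091 -0.2978  0.064 ] [ 0.521  -0.3013  0.064 ]
```

```bash
python3 -m pendant '[[[0.8,0.7,0],0],[[0.8,0.7,0],0],[[0.8,0.7,0],0],[[0.8,0.7,0],0]]'
python3 -m pendant '[[[0.7,0.64,0],0],[[0.7,0.64,0],0],[[0.7,0.64,0],0],[[0.7,0.64,0],0]]'
python3 - <<'E'
from h import *
go([.549,-.155,.110])
print(proj("top",sensors.observe()["position"]))
for c in("top","scene"):
    I=imaging.get_image(c);cv2.imwrite(f"pics/{c}2.png",I)
    for r in spotter.landmark_of(c,"lever_grip")[:2]:print(c,r["at"],r["confidence"],atz(c,r["at"],.108))
I=cv2.imread("pics/scene2.png");u,v=proj("scene",np.array([.549,-.155,.2])).astype(int);print(u,v)
cv2.imwrite("pics/c2.png",cv2.resize(I[110:230,175:305],None,fx=5,fy=5,interpolation=cv2.INTER_CUBIC))
E
```

```text
time_s: 2.5
position: [0.4467, -0.253, 0.2502]
ee_rot: [-180.0, -0.0, 86.3]
contact_force: [0.0, 0.1, -0.1]
width: -0.0001
grasp_force: 0.0
time_s: 3.0
position: [0.5482, -0.1564, 0.25]
ee_rot: [-180.0, 0.0, 86.2]
contact_force: [-0.2, -1.9, -0.3]
width: 0.0002
grasp_force: 0.0
frac [0.0103 0.0054 0.9333] [ 0.5482 -0.1564  0.25  ] [-179.9553    0.0218   86.2061] [-0.1519 -1.8574 -0.3017] 3.0
[277.8817 196.7473]
top [262.2, 201.2] 0.47 [ 0.5517 -0.1168  0.108 ]
scene [242.1, 176.6] 0.72 [ 0.5489 -0.1095  0.108 ]
231 168
```

View pics/c2.png

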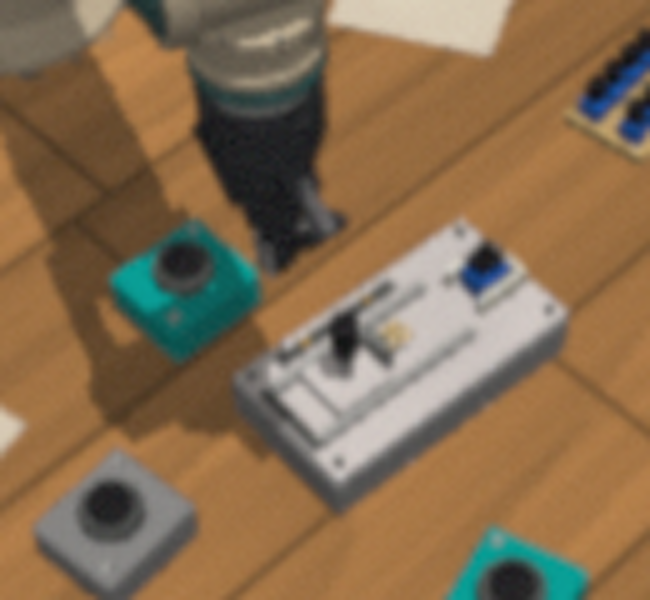

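The crop shows the fingers shut and hovering behind the lever (tips near (229,164), grip near (244,177)), with nothing in the way below. Descending now.

```bash
python3 -m pendant '[[[0,0.01,0.4],0],[[0,0.01,0.75],0],[[0,0.01,0.93],0],[[0,0.01,0.93],0],[[0,0.01,0.93],0]]'
python3 -m pendant '[[[0.03,0,0],0],[[0.06,0,0],0],[[0.09,0,0],0],[[0.12,0,0],0],[[0.12,0,0],0]]'
python3 - <<'E'
from h import *
go([.549,-.155,.110])
I=imaging.get_image("scene")
cv2.imwrite("pics/c3.png",cv2.resize(I[110:230,175:305],None,fx=5,fy=5,interpolation=cv2.INTER_CUBIC))
E
```

```text
time_s: 3.82
position: [0.5504, -0.1571, 0.1128]
ee_rot: [179.8, 0.1, 86.2]
contact_force: [0.7, -0.3, 0.3]
width: -0.0002
grasp_force: 0.0
time_s: 4.45
position: [0.551, -0.1378, 0.1108]
ee_rot: [-180.0, 0.0, 86.3]
contact_force: [0.1, -0.3, 0.3]
width: 0.0002
grasp_force: 0.0
frac [-0.1151 -0.006   0.0052] [ 0.551  -0.1378  0.1108] [-179.9962    0.0019   86.2534] [ 0.0691 -0.3201  0.3131] 4.45
```

View pics/c3.png

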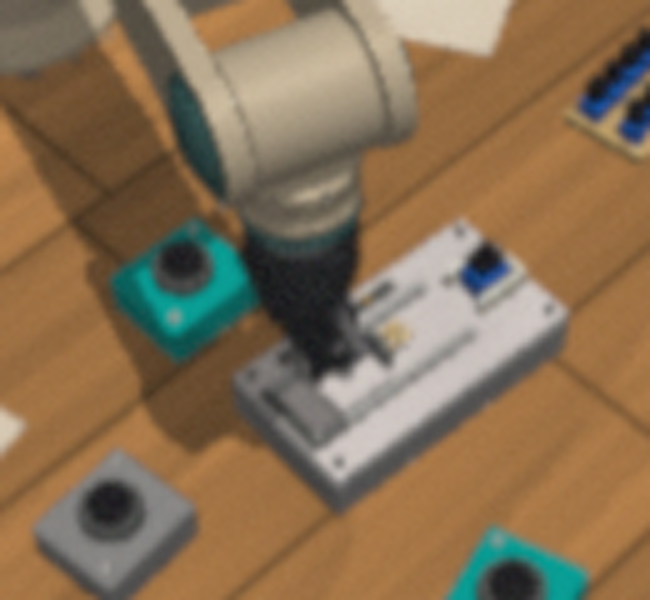

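The fingers stand close behind the grip and in line with it. Starting the push.

```bash

python3 -m pendant '[[[0.03,0,0],0],[[0.06,0,0],0],[[0.09,0,0],0],[[0.12,0,0],0]]'
python3 -m pendant '[[[0.03,0,0],0],[[0.06,0,0],0],[[0.09,0,0],0],[[0.12,0,0],0]]'
python3 -m pendant '[[[0.03,0,0],0],[[0.06,0,0],0],[[0.08,0,0],0],[[0.08,0,0],0]]'
```

```text
time_s: 5.0
position: [0.5518, -0.1248, 0.111]
ee_rot: [180.0, 0.6, 86.1]
contact_force: [-1.1, -24.9, -1.7]
width: -0.0001
grasp_force: 12.0
time_s: 5.5
position: [0.5533, -0.1038, 0.1108]
ee_rot: [180.0, 0.2, 86.1]
contact_force: [0.5, -4.6, -1.2]
width: -0.0
grasp_force: 2.5
time_s: 6.0
position: [0.5539, -0.0938, 0.1109]
ee_rot: [180.0, 0.4, 86.1]
contact_force: [-0.4, -15.3, -1.5]
width: 0.0002
grasp_force: 7.8
```

```bash

python3 -m pendant '[[[0.03,0,0],0],[[0.06,0,0],0],[[0.09,0,0],0],[[0.09,0,0],0]]'
python3 -m pendant '[[[0.02,0,0],0],[[0.04,0,0],0],[[0.06,0,0],0],[[0.06,0,0],0]]'
```

```text
time_s: 6.5
position: [0.5551, -0.0769, 0.1108]
ee_rot: [180.0, 0.0, 86.2]
contact_force: [0.1, -0.9, -0.1]
width: 0.0003
grasp_force: 0.8
time_s: 7.0
position: [0.5556, -0.069, 0.1109]
ee_rot: [180.0, 0.2, 86.2]
contact_force: [-1.3, -8.8, -0.3]
width: -0.0003
grasp_force: 4.5
```

```bash

python3 -m pendant '[[[0.02,0,0],0],[[0.03,0,0],0],[[0.03,0,0],0],[[0.03,0,0],0]]'
python3 - <<'E'
from h import *
I=imaging.get_image("scene")
for r in spotter.landmark_of("scene","lever_grip")[:2]:print(r["at"],r["confidence"],atz("scene",r["at"],.108))
cv2.imwrite("pics/c4.png",cv2.resize(I[130:210,205:305],None,fx=7,fy=7,interpolation=cv2.INTER_CUBIC))
E
```

```text
time_s: 7.5
position: [0.5556, -0.0684, 0.111]
ee_rot: [180.0, 0.5, 86.0]
contact_force: [-2.2, -25.4, -0.7]
width: -0.0
grasp_force: 12.6
[254.1, 168.2] 0.41 [ 0.5526 -0.0534  0.108 ]
```

View pics/c4.png

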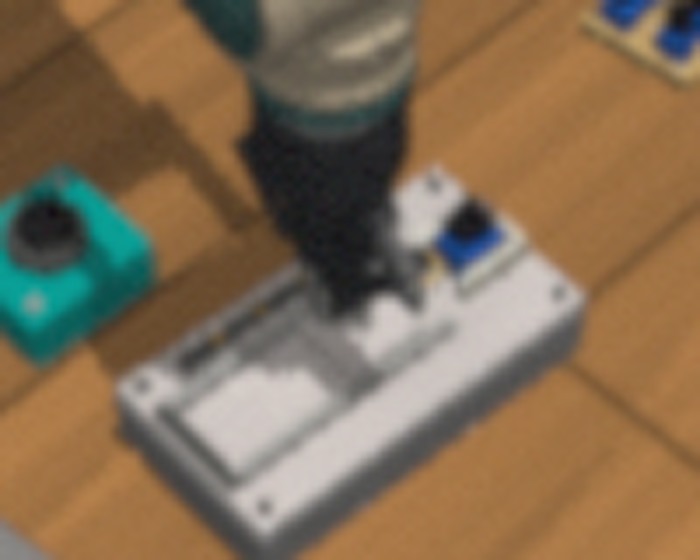

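The carriage and lever are now up close to the contact probe. The force rose stiffly at +60 mm of travel, which is the hard stop. Backing off and lifting to check.

```bash

python3 -m pendant '[[[-0.1,0,0],0],[[-0.25,0,0],0],[[-0.25,0,-0.3],0],[[-0.25,0,-0.6],0],[[-0.25,0,-0.6],0]]'
python3 -m pendant '[[[-0.4,0,0],0],[[-0.8,0,0],0],[[-0.8,0,0],0],[[-0.8,0,0],0]]'
python3 - <<'E'
from h import *
go([.514,-.299,.2])
for c in("scene","top"):
    I=imaging.get_image(c);cv2.imwrite(f"pics/{c}5.png",I)
    for r in spotter.landmark_of(c,"lever_grip")[:2]:print(c,r["at"],r["confidence"],atz(c,r["at"],.108))
    for r in spotter.landmark_of(c,"start_top")[:6]:print(c,r["at"],r["confidence"],atz(c,r["at"],.064))
I=cv2.imread("pics/scene5.png");cv2.imwrite("pics/c5.png",cv2.resize(I[130:240,175:305],None,fx=5,fy=5,interpolation=cv2.INTER_CUBIC))
E
```

```text
time_s: 8.22
position: [0.5552, -0.1005, 0.2056]
ee_rot: [179.5, 0.0, 86.3]
contact_force: [0.1, -0.5, -0.1]
width: -0.0002
grasp_force: 0.0
time_s: 8.72
position: [0.5454, -0.2199, 0.1998]
ee_rot: [-179.9, -0.1, 86.2]
contact_force: [0.1, 0.3, -0.7]
width: -0.0001
grasp_force: 0.0
frac [-0.5402 -0.1744 -0.0019] [ 0.5454 -0.2199  0.1998] [-179.9302   -0.0895   86.2286] [ 0.0808  0.3333 -0.7001] 8.725
scene [255.5, 170.9] 0.62 [ 0.5647 -0.0584  0.108 ]
scene [99.0, 249.0] 0.5 [ 0.4017 -0.6279  0.064 ]
scene [147.9, 249.4] 0.49 [ 0.5182 -0.5102  0.064 ]
scene [280.1, 228.3] 0.48 [ 0.7695 -0.1464  0.064 ]
scene [196.9, 208.3] 0.39 [ 0.5117 -0.294   0.064 ]
top [243.6, 198.8] 0.83 [ 0.5594 -0.0598  0.108 ]
top [380.8, 216.6] 0.59 [ 0.5053 -0.493   0.064 ]
top [270.7, 140.5] 0.54 [ 0.7544 -0.1473  0.064 ]
top [424.0, 252.3] 0.54 [ 0.3927 -0.6233  0.064 ]
```

View pics/c5.png

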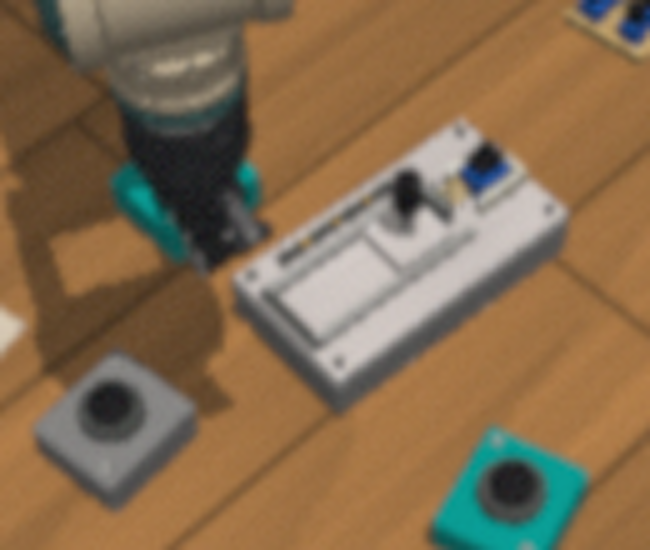

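The lever rests near the probe, about 58 mm from its start, and stays there. The connector is in its nest. The button is at about (0.512,-0.297).

```bash

python3 -m pendant '[[[-0.3,-0.12,0],0],[[-0.53,-0.19,0],0],[[-0.53,-0.19,0.3],0],[[-0.53,-0.19,0.7],0],[[-0.53,-0.19,0.7],0],[[-0.53,-0.19,0.7],0]]'
python3 - <<'E'
from h import *
go([.512,-.297,.083])
I=imaging.get_image("scene")
cv2.imwrite("pics/c6.png",cv2.resize(I[150:240,155:265],None,fx=6,fy=6,interpolation=cv2.INTER_CUBIC))
E
```

```text
time_s: 9.78
position: [0.513, -0.2983, 0.0985]
ee_rot: [179.8, 0.1, 86.2]
contact_force: [-0.1, 0.1, -0.1]
width: -0.0002
grasp_force: 0.0
frac [ 0.0087 -0.0075  0.1034] [ 0.513  -0.2983  0.0985] [179.8365   0.095   86.2487] [-0.0587  0.1044 -0.1329] 9.775
```

View pics/c6.png

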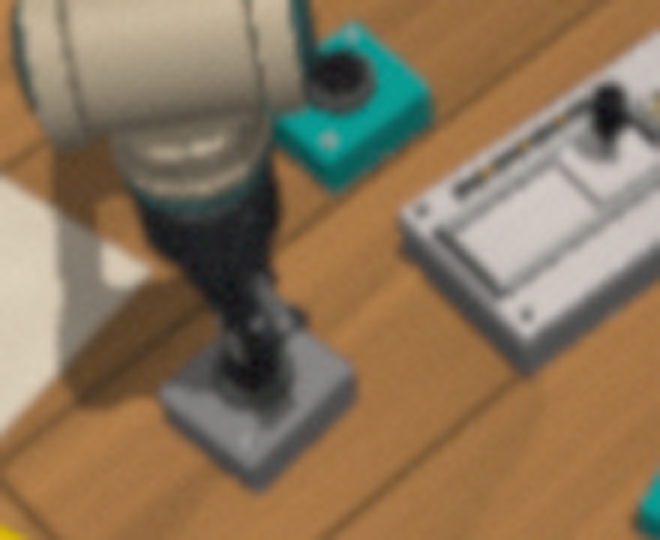

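The fingertips are right above the button, near (250,375) in the crop. Pressing step by step.

```bash

python3 -m pendant '[[[0,0,0.05],0],[[0,0,0.09],0],[[0,0,0.12],0],[[0,0,0.12],0]]'
python3 -m pendant '[[[0,0,0.015],0],[[0,0,0.03],0],[[0,0,0.03],0],[[0,0,0.03],0]]'
```

```text
time_s: 10.32
position: [0.5122, -0.2982, 0.0783]
ee_rot: [179.9, 0.0, 86.2]
contact_force: [1.0, 0.4, 4.5]
width: -0.0001
grasp_force: 2.0
time_s: 10.82
position: [0.5124, -0.2983, 0.0768]
ee_rot: [179.9, 0.1, 86.2]
contact_force: [-7.4, 4.6, 21.3]
width: -0.0001
grasp_force: 10.4
```

The button is bottomed out: tips at 58 mm, 21 N. Releasing.

```bash

python3 -m pendant '[[[0,0,-0.1],0],[[0,0,-0.3],0],[[0,0,-0.6],0],[[0,0,-0.6],0],[[0,0,-0.6],0]]'
python3 - <<'E'
from h import *
I=imaging.get_image("scene")
for n,z in(("lever_grip",.108),("module_center",.074)):
    for r in spotter.landmark_of("scene",n)[:1]:print(n,r["at"],atz("scene",r["at"],z))
cv2.imwrite("pics/c7.png",cv2.resize(I[110:240,155:305],None,fx=5,fy=4.6,interpolation=cv2.INTER_CUBIC))
E
```

```text
time_s: 11.45
position: [0.5114, -0.2978, 0.1623]
ee_rot: [-179.9, -0.0, 86.2]
contact_force: [0.9, 0.3, -0.9]
width: 0.0001
grasp_force: 0.0
lever_grip [254.6, 187.5] [ 0.6131 -0.1111  0.108 ]
module_center [272.0, 163.0] [0.5642 0.0291 0.074 ]
```

View pics/c7.png

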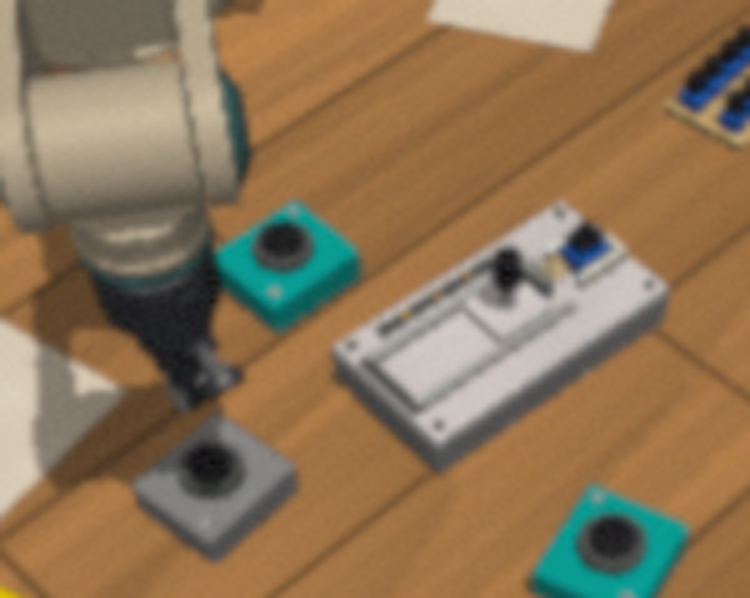

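The lever is still forward at about (508,268) in the crop; the network's latest lever point does not match the picture, so I'm ignoring it. The connector is upright in its nest, the button is free and the gripper is clear.

```bash
python3 -c "
from station import finish_job
print(finish_job())"
```

```text
the job is handed in; nothing more can be done
None
```

I pushed the lever from behind to its second stop, then pressed the start button fully down and let it go. The last picture shows the connector still upright in its nest, and the job is handed in; it returned no verdict.

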